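# Log the test reagents on their stand keys

## Robot

A 7-joint arm with a two-finger parallel gripper is mounted at the origin on a cart in front of the work surface, level with it; the furniture and walls round the work are solid. World frame = base frame: x ahead of the robot, y to its left, z up, the work surface at z = 0. Lengths are in m, angles in rad, forces in N, time in s.
With the tool pointing down it reaches from about 0.4 to 0.9 m from the base axis. Payload 5.5 kg.
Tool frame: the origin (TCP) lies between the finger pads; the fingertips stand 17 mm ahead of it and the grasp point (between the pads) lies 2 mm behind it (finger_overhang is the distance from the TCP to the fingertips, in m); z points along the fingers, y is the line along which they close (so a half turn about z gives the same grasp; the last joint's range is limited). The gripper opens to 85 mm and grips with 20 to 120 N. Pads are 22 mm wide; open, the fingers measure 114 mm over their backs; the gripper's body (76 mm by 85 mm) begins 54 mm behind the grasp point. The pads swing forward as they close: fully open they stand 13 mm farther back than shut.
Start: joints at [1.539, 0.501, -0.427, 1.55, 0.221, 1.138, -0.21], TCP at [0.189, -0.622, 0.248] pointing down, gripper open.
Joint ranges: [-2.88, 2.88], [-0.31, 2.03], [-1.54, 1.56], [0.2, 2.42], [-1.41, 4.55], [0.19, 2.02], [-2.57, 2.57]. Speed limits (rad/s): [2.57, 2.57, 3.14, 3.14, 3.14, 3.14, 3.14].

## Interface

Orientations are given as a unit quaternion [w, x, y, z].
In Python, from station import * gives the robot as it stands.
- The arm moves only by the tool jog_arm, never from a script. Its argument "commands" is a list of rows, each an object with "dp": the shift along the tool's x, y, z in units of 40 mm (1.0 is 40 mm), a list of three; "rotation": the turn, a rotation vector about the tool's x, y, z in units of 6 degrees (1.0 is 6 degrees), a list of three. A call has 1 to 20 rows; each row shifts and turns the commanded pose from where the row before left it, along the tool's axes as they then stand; what a row does not reach is not made up. A row lasts 1/12 s, in which the tool goes at most 41.7 mm and 7.16 degrees, less where a joint would pass 70% of its speed; a pose out of reach is approached as far as the arm can. A call is refused whole if a number of a shift passes 1 or a number of a turn 1, either way. A call with a gripper value outside its range is refused whole. "grip" is the gripper's target within -1 to 1 (shut at 1, half-way at 0, fully open at -1), set as the call begins (left out, the last holds). The fingers move at their own pace and stop on an object; "squeeze" is the grip in N (left out, the last holds). Time passes only in rows, so rows that do not move let the fingers close. It gives the time, the measured TCP pose, the force, the opening and the grip force at its end, in the units of the state.
- sense(): the state, without advancing time (a new reading comes with each control period).
- capture(name): name is "scene" or "top" or "wrist"; returns the picture (384x512x3 uint8, red, green, blue); there is no depth.
- camera_model(name): a dict with "fx", "fy", "cx", "cy" (pixels), "k1" (the pictures are not rectified: a ray, as slopes to the right and down, at radius r is drawn at 1 + k1 r^2 times it, then the intrinsics apply), "xyz" and "orientation" of the camera in the world. Camera axes: x right, y down, z forward; pixel columns grow to the right and rows downward; lengths in m; the calibration is good to about 2 mm. A picture is of the moment at which its call begins: read the wrist's pose just before it. camera_model takes no time and is no camera call; for the wrist camera it gives the pose at the moment of the call.
- hand_in(): hands the job in; it is judged then, once.
Trained networks look in the newest picture that a camera, given by its name, has taken for a name from the list of things; names that differ only in an ending like _2 or _b are one class to them, and where a whole thing is asked for, a point or a joint stands for the part that bears it (a point fixed in the world has none). Each returns a list of dicts, best first, with "conf" (0 to 1); they miss things now and then, are a little off and sometimes report something else, mostly with a low value. They report only what shows in the picture. A call takes as long as a camera call.
- trace(camera, name): "mask" (384x512 bool, what is visible of it) and "location" ([column, row] in pixels, amid what is visible of it).
- mark_of(camera, name): "location" ([column, row] in pixels: a listed point, or the origin of a listed thing).
The state is a dict: "time": time; "qpos": joint angles; "joint_velocities": joint speeds; "effort": joint torques, N m; "ee_pos": TCP position; "ee_rot": TCP orientation; "contact_force": force on the tool from outside, world axes, zero at the start; "ft_torque": the same for the moment, N m; "width": finger opening in m; "grip_force": force on a finger pad.
Only numpy, scipy, OpenCV 4.12 (cv2) and the standard library are available. Lean on these libraries where they do the work, as an engineer would, in place of code of your own. Each camera call takes 0.05 s, during which the arm holds its last target. There are 200 camera calls.

## Task

Log the reagents for the test in the order they are used: with the fingertips, lightly press all the way down the orange key of the stand that carries the red-capped bottle, then the key of the stand with the green-capped bottle, then that of the blue-capped bottle; each key stays down by itself. Leave the key of the white-capped bottle up, and do not pick up or shift the bottles or anything else.

Things in the scene. Friction and masses are not known exactly. Their poses are not given: they have to be found in the camera images.
- stand_red: logging stand of the red-capped bottle, fixed. White plate 176 x 96 mm, top at 10 mm; on its front (robot) end a grey console 66 x 90 mm, top at 32 mm; behind it a black seat pad with the bottle. Origin: centre of the underside; x points from key to bottle. Key axis at x = -52 mm, bottle at about +40 mm. All four stands look alike, about 0.19 m apart in any order.
- key_red (a joint): travel in m of the orange key of the red-capped bottle: 0 up as at the start, 0.010 fully down. It moves straight down against a steady 3 N and stays where it is left. The orange cap itself is sprung on it: 1 N per mm, up to 10 mm, springing back when let go; so the key is fully down when the cap has been pressed about 13 mm, and the hard stop comes at 20 mm, 10 N.
- key_red_top (a point): centre of the flat top of the round orange cap (32 mm across) of the key of the red-capped bottle; moves with it. 56 mm above the worktop when up, 46 mm when the key is down and let go.
- bottle_red: white dropper bottle with a red cap and red band, 25 mm across, 52 mm tall; stands loose on its stand's seat pad, its underside 12 mm above the worktop. Origin: centre of the underside, z up.
- stand_green: logging stand of the green-capped bottle, fixed. White plate 176 x 96 mm, top at 10 mm; on its front (robot) end a grey console 66 x 90 mm, top at 32 mm; behind it a black seat pad with the bottle. Origin: centre of the underside; x points from key to bottle. Key axis at x = -52 mm, bottle at about +40 mm. All four stands look alike, about 0.19 m apart in any order.
- key_green (a joint): travel in m of the orange key of the green-capped bottle: 0 up as at the start, 0.010 fully down. It moves straight down against a steady 3 N and stays where it is left. The orange cap itself is sprung on it: 1 N per mm, up to 10 mm, springing back when let go; so the key is fully down when the cap has been pressed about 13 mm, and the hard stop comes at 20 mm, 10 N.
- key_green_top (a point): centre of the flat top of the round orange cap (32 mm across) of the key of the green-capped bottle; moves with it. 56 mm above the worktop when up, 46 mm when the key is down and let go.
- bottle_green: white dropper bottle with a green cap and green band, 29 mm across, 58 mm tall; stands loose on its stand's seat pad, its underside 12 mm above the worktop. Origin: centre of the underside, z up.
- stand_blue: logging stand of the blue-capped bottle, fixed. White plate 176 x 96 mm, top at 10 mm; on its front (robot) end a grey console 66 x 90 mm, top at 32 mm; behind it a black seat pad with the bottle. Origin: centre of the underside; x points from key to bottle. Key axis at x = -52 mm, bottle at about +40 mm. All four stands look alike, about 0.19 m apart in any order.
- key_blue (a joint): travel in m of the orange key of the blue-capped bottle: 0 up as at the start, 0.010 fully down. It moves straight down against a steady 3 N and stays where it is left. The orange cap itself is sprung on it: 1 N per mm, up to 10 mm, springing back when let go; so the key is fully down when the cap has been pressed about 13 mm, and the hard stop comes at 20 mm, 10 N.
- key_blue_top (a point): centre of the flat top of the round orange cap (32 mm across) of the key of the blue-capped bottle; moves with it. 56 mm above the worktop when up, 46 mm when the key is down and let go.
- bottle_blue: white dropper bottle with a blue cap and blue band, 29 mm across, 58 mm tall; stands loose on its stand's seat pad, its underside 12 mm above the worktop. Origin: centre of the underside, z up.
- stand_white: logging stand of the white-capped bottle, fixed. White plate 176 x 96 mm, top at 10 mm; on its front (robot) end a grey console 66 x 90 mm, top at 32 mm; behind it a black seat pad with the bottle. Origin: centre of the underside; x points from key to bottle. Key axis at x = -52 mm, bottle at about +40 mm. All four stands look alike, about 0.19 m apart in any order.
- key_white (a joint): travel in m of the orange key of the white-capped bottle: 0 up as at the start, 0.010 fully down. It moves straight down against a steady 3 N and stays where it is left. The orange cap itself is sprung on it: 1 N per mm, up to 10 mm, springing back when let go; so the key is fully down when the cap has been pressed about 13 mm, and the hard stop comes at 20 mm, 10 N.
- key_white_top (a point): centre of the flat top of the round orange cap (32 mm across) of the key of the white-capped bottle; moves with it. 56 mm above the worktop when up, 46 mm when the key is down and let go.
- bottle_white: white dropper bottle with a white cap and grey band, 33 mm across, 67 mm tall; stands loose on its stand's seat pad, its underside 12 mm above the worktop. Origin: centre of the underside, z up.
- timer: white square timer, 62 x 62 x 20 mm, lying loose at the left of the work; origin at the centre of its underside. Bystander.
- cup: white-lidded sample cup, 59 mm across, 45 mm tall, standing loose at the left of the work; origin at the centre of its underside. Bystander.
- marker: marker pen, 125 mm long, 15 mm thick, lying loose at the right of the work; origin at the centre of its underside. Bystander.

How it is judged:
By the outcome, as a careful person would: the job done as asked, in the order asked, and still so for the second after the job is handed in, with the robot touching nothing.
It also fails if it takes over 48 s, if anything falls off the work surface, if the arm or the gripper's body presses on something with over 40 N, if the wrist force passes 120 N, or if a joint passes its speed limit or range.

## Working session

There is one attempt and no reset: what is moved stays moved. The work goes in short steps, Python scripts to look and compute and a tool call to move; the robot and the scene stay as the last step left them, time stands still between calls to the robot, and variables do not carry over. Pictures are saved under pics/ and viewed, at most 10 in all, crops included, and the job is handed in when it is done.

Besides the shell and the picture viewer there is one more tool, called after "Call:" as a command line: name --argument value ..., lists and objects as JSON in quotes. jog_arm: Moves the arm, as the interface text tells. Its arguments: {"type":"object","properties":{"commands":{"type":"array","items":{"type":"object","properties":{"dp":{"type":"array","items":{"type":"number"}},"rotation":{"type":"array","items":{"type":"number"}}}}},"grip":{"type":"number"},"squeeze":{"type":"number"}},"required":["commands"]}

```bash
mkdir -p pics; cat > h.py <<'E'
from station import *
import numpy as np, cv2
from scipy.spatial.transform import Rotation as R
def rot(q): return R.from_quat([q[1],q[2],q[3],q[0]])
def ray(cam,px,z):
    m=camera_model(cam)
    d=np.array([(px[0]-m['cx'])/m['fx'],(px[1]-m['cy'])/m['fy']]); u=d.copy()
    for _ in range(20): u=d/(1+m['k1']*(u@u))
    v=rot(m['orientation']).apply([u[0],u[1],1]); o=np.array(m['xyz'])
    return o+v*(z-o[2])/v[2]
E
python3 - <<'E'
from h import *
s=sense(); print(s['time'],s['ee_pos'],s['ee_rot'],s['contact_force'],s['width'])
print(rot(s['ee_rot']).as_matrix().round(3))
a=capture('scene');b=capture('top')
cv2.imwrite('pics/a.png',a[:,:,::-1]);cv2.imwrite('pics/b.png',b[:,:,::-1])
for c in ['red','green','blue','white']:
  for cam in ['top','scene']:
    for n,z in [('key_%s_top',.056),('bottle_%s',.012)]:
      for r in mark_of(cam,n%c)[:2]: print(cam,n%c,round(r['conf'],2),np.round(r['location']),ray(cam,r['location'],z).round(4))
print(sense()['time'])
E
```

```text
0.0 [ 0.18862652 -0.6213177   0.24724964] [-9.78813550e-04  9.89149957e-01  1.46906063e-01 -1.10839084e-04] [0.23979993 1.38358605 0.45344503] 0.08559255207790577
[[ 0.957  0.291 -0.001]
 [ 0.291 -0.957  0.002]
 [ 0.    -0.002 -1.   ]]
top key_red_top 0.55 [166. 182.] [0.5264 0.2925 0.056 ]
top bottle_red 0.6 [169. 157.] [0.6185 0.2932 0.012 ]
scene key_red_top 0.69 [190. 234.] [0.5241 0.2982 0.056 ]
scene key_red_top 0.29 [186. 242.] [0.5006 0.3302 0.056 ]
scene bottle_red 0.59 [292. 187.] [ 0.5424 -0.1897  0.012 ]
scene bottle_red 0.46 [179. 231.] [0.6186 0.2786 0.012 ]
top key_green_top 0.54 [345. 190.] [ 0.5092 -0.2968  0.056 ]
top bottle_green 0.57 [338. 167.] [ 0.5911 -0.2834  0.012 ]
scene bottle_green 0.56 [296. 179.] [ 0.5718 -0.2512  0.012 ]
top key_blue_top 0.56 [290. 198.] [ 0.4788 -0.1177  0.056 ]
top key_blue_top 0.17 [289. 186.] [ 0.5199 -0.1127  0.056 ]
top bottle_blue 0.55 [288. 176.] [ 0.5605 -0.1123  0.012 ]
scene key_blue_top 0.47 [293. 186.] [ 0.494  -0.1325  0.056 ]
scene bottle_blue 0.51 [277. 193.] [ 0.5539 -0.1147  0.012 ]
scene bottle_blue 0.2 [190. 234.] [0.5784 0.2653 0.012 ]
top key_white_top 0.61 [227. 184.] [0.5228 0.092  0.056 ]
top bottle_white 0.41 [233. 165.] [0.5932 0.0759 0.012 ]
scene key_white_top 0.39 [244. 209.] [0.5103 0.0961 0.056 ]
scene bottle_white 0.6 [234. 208.] [0.5912 0.0691 0.012 ]
scene bottle_white 0.34 [274. 192.] [ 0.5634 -0.1125  0.012 ]
0.9
```

```bash
python3 -c "
import cv2
b=cv2.imread('pics/b.png');a=cv2.imread('pics/a.png')
cv2.imwrite('pics/c.png',cv2.resize(b[110:260,120:390],None,fx=2.9,fy=2.9,interpolation=2));cv2.imwrite('pics/d.png',cv2.resize(a[120:300,130:370],None,fx=3.3,fy=3.3,interpolation=2))"
```

```text
(no output)
```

View pics/c.png

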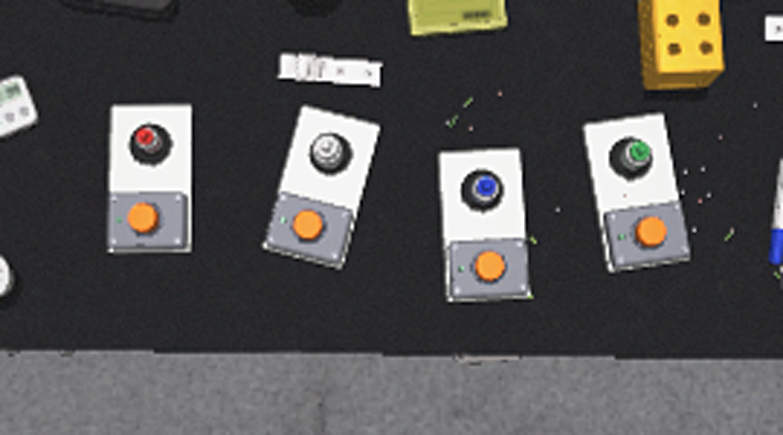

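View pics/d.png

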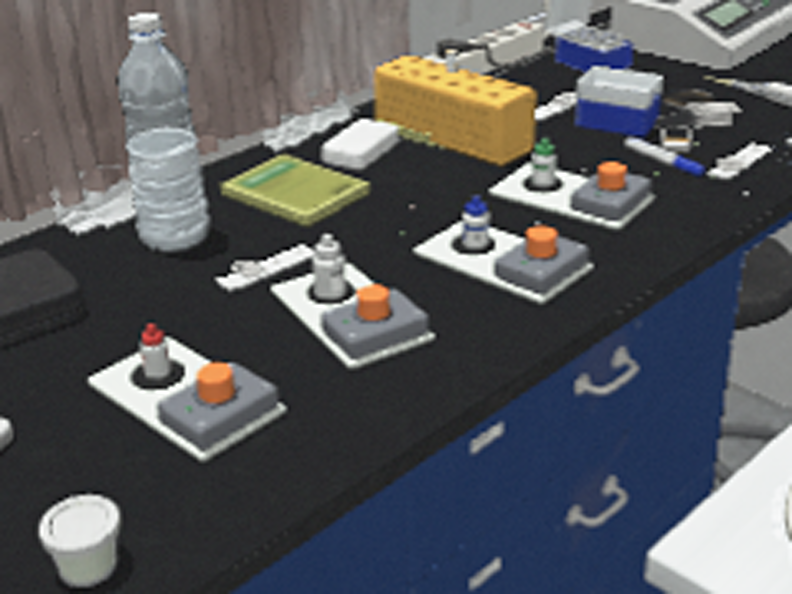

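The pictures show the stands left to right as red, white, blue and green. In the enlarged top crop, the keys are at about (143,218), (308,225), (490,266) and (651,232). I'll square the tool, shut the fingers and move towards red.

Call:
jog_arm --commands '[{"rotation":[0,0,0.94]},{"rotation":[0,0,0.94]},{"rotation":[0,0,0.94]},{"dp":[0.9,0,0]},{"dp":[0.9,0,0]},{"dp":[0.9,0,0]},{"dp":[0.9,0,0]},{"dp":[0.7,-0.7,0]},{"dp":[0.7,-0.7,0]},{"dp":[0.7,-0.7,0]},{"dp":[0.7,-0.7,0]},{"dp":[0.7,-0.7,0]},{"dp":[0,-0.95,0]},{"dp":[0,-0.95,0]},{"dp":[0,-0.95,0]},{"dp":[0,-0.95,0]}]' --grip 1

```text
invalid input
```

```bash
python3 - <<'E'
from h import *
s=sense(); print(s['time'],s['ee_pos'],rot(s['ee_rot']).as_matrix().round(3).tolist(),s['contact_force'],s['width'],s['qpos'])
b=cv2.imread('pics/b.png');h=cv2.cvtColor(b,cv2.COLOR_BGR2HSV)
m=cv2.inRange(h,(6,150,120),(17,255,255));n,_,st,c=cv2.connectedComponentsWithStats(m)
for i in range(1,n):
  if 20<st[i,4]<200: print(st[i],c[i],ray('top',c[i],.054).round(4))
E
```

```text
0.9 [ 0.18890801 -0.62196458  0.24833155] [[0.957, 0.291, 0.0], [0.291, -0.957, -0.0], [0.0, 0.0, -1.0]] [ 0.49853291 -0.6564788  -0.9236734 ] 0.08531697995274698 [ 1.53917462  0.50088016 -0.42699492  1.55037629  0.22080062  1.13828255
 -0.21033339]
[164 180  10  10  72] [168.72222222 184.55555556] [0.5196 0.2833 0.054 ]
[221 183  10   9  74] [225.62162162 187.04054054] [0.5136 0.0951 0.054 ]
[339 185  11  10  81] [343.9382716  189.37037037] [ 0.5105 -0.2937  0.054 ]
[284 197  10  10  76] [288.32894737 201.28947368] [ 0.469  -0.1114  0.054 ]
```

Call:
jog_arm --commands '[{"dp":[0,0,0],"rotation":[0,0,0.94]},{"dp":[0,0,0],"rotation":[0,0,0.94]},{"dp":[0,0,0],"rotation":[0,0,0.94]},{"dp":[0.9,0,0],"rotation":[0,0,0]},{"dp":[0.9,0,0],"rotation":[0,0,0]},{"dp":[0.9,0,0],"rotation":[0,0,0]},{"dp":[0.9,0,0],"rotation":[0,0,0]},{"dp":[0.7,-0.7,0],"rotation":[0,0,0]},{"dp":[0.7,-0.7,0],"rotation":[0,0,0]},{"dp":[0.7,-0.7,0],"rotation":[0,0,0]},{"dp":[0.7,-0.7,0],"rotation":[0,0,0]},{"dp":[0.7,-0.7,0],"rotation":[0,0,0]},{"dp":[0,-0.95,0],"rotation":[0,0,0]},{"dp":[0,-0.95,0],"rotation":[0,0,0]},{"dp":[0,-0.95,0],"rotation":[0,0,0]},{"dp":[0,-0.95,0],"rotation":[0,0,0]}]' --grip 1

```text
time: 2.23
ee_pos: [0.473, -0.3281, 0.2482]
ee_rot: [-0.0, 1.0, -0.0, 0.0]
contact_force: [0.5, 0.3, 0.1]
width: -0.0
grip_force: 0.0
```

Call:
jog_arm --commands '[{"dp":[0,-0.95,0],"rotation":[0,0,0]},{"dp":[0,-0.95,0],"rotation":[0,0,0]},{"dp":[0,-0.95,0],"rotation":[0,0,0]},{"dp":[0,-0.95,0],"rotation":[0,0,0]},{"dp":[0,-0.95,0],"rotation":[0,0,0]},{"dp":[0,-0.95,0],"rotation":[0,0,0]},{"dp":[0,-0.95,0],"rotation":[0,0,0]},{"dp":[0,-0.95,0],"rotation":[0,0,0]},{"dp":[0,-0.95,0],"rotation":[0,0,0]},{"dp":[0,-0.95,0],"rotation":[0,0,0]},{"dp":[0,-0.95,0],"rotation":[0,0,0]},{"dp":[0,-0.95,0],"rotation":[0,0,0]},{"dp":[0,-0.95,0],"rotation":[0,0,0]},{"dp":[0,-0.95,0],"rotation":[0,0,0]},{"dp":[0,-0.95,0],"rotation":[0,0,0]},{"dp":[0,-0.7,0],"rotation":[0,0,0]},{"dp":[0,0,0],"rotation":[0,0,0]},{"dp":[0,0,0],"rotation":[0,0,0]}]'

```text
time: 3.73
ee_pos: [0.4725, 0.2702, 0.2484]
ee_rot: [-0.001, 1.0, 0.002, -0.0]
contact_force: [-0.1, -1.1, 0.5]
width: -0.0002
grip_force: 0.0
```

```bash
cat >> h.py <<'E'
def look(c,f):
    s=sense(); w=capture('wrist'); cv2.imwrite(f'pics/{f}.png',w[:,:,::-1])
    print(s['time'],s['ee_pos'],s['contact_force'],rot(s['ee_rot']).as_matrix().round(4).tolist())
    h=cv2.cvtColor(w,cv2.COLOR_RGB2HSV)
    m=cv2.inRange(h,(6,150,100),(17,255,255));n,_,st,ce=cv2.connectedComponentsWithStats(m)
    for i in range(1,n):
        if st[i,4]>150: print('blob',st[i],ce[i].round(1),ray('wrist',ce[i],.056).round(4))
    for r in mark_of('wrist',f'key_{c}_top'): print('net',round(r['conf'],2),np.round(r['location'],1),ray('wrist',r['location'],.056).round(4))
E
python3 -c "
from h import *
look('red','w1')"
```

```text
3.7333 [0.47250137 0.2701841  0.24838518] [-0.11366469 -1.05841605  0.52260647] [[1.0, 0.0039, -0.0003], [0.0039, -1.0, 0.001], [-0.0003, -0.001, -1.0]]
blob [224 115  28  29 652] [237.5 128.8] [0.5235 0.2809 0.056 ]
blob [384 122  34  28 785] [400.7 135.2] [0.5174 0.0973 0.056 ]
net 0.9 [239.5 129.4] [0.5233 0.2773 0.056 ]
```

View pics/w1.png

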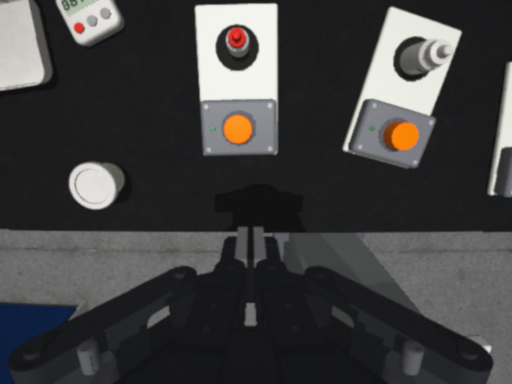

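Wrist view: the red key is at (237,129) and the white key at (401,135). Moving over the red key now.

Call:
jog_arm --commands '[{"dp":[0.63,-0.12,0],"rotation":[0,0,0]},{"dp":[0.63,-0.12,0],"rotation":[0,0,0]},{"dp":[0,0,0.8],"rotation":[0,0,0]},{"dp":[0,0,0.8],"rotation":[0,0,0]},{"dp":[0,0,0.8],"rotation":[0,0,0]},{"dp":[0,0,0.8],"rotation":[0,0,0]},{"dp":[0,0,0.5],"rotation":[0,0,0]},{"dp":[0,0,0.3],"rotation":[0,0,0]},{"dp":[0,0,0],"rotation":[0,0,0]},{"dp":[0,0,0],"rotation":[0,0,0]}]'

```text
time: 4.67
ee_pos: [0.5243, 0.2765, 0.0886]
ee_rot: [0.0, 1.0, -0.001, 0.0]
contact_force: [0.9, 0.3, 0.9]
width: 0.0002
grip_force: 0.0
```

```bash
python3 -c "
from h import *
look('red','w2')"
```

```text
4.6667 [0.52425915 0.27648509 0.08861465] [0.86175589 0.31641964 0.90937193] [[1.0, -0.002, 0.0], [-0.002, -1.0, -0.0005], [0.0, 0.0005, -1.0]]
blob [ 212  199   50   51 1419] [233.9 219.5] [0.5322 0.2862 0.056 ]
blob [ 480  207   32   52 1173] [498.4 229.3] [0.5242 0.1168 0.056 ]
net 0.9 [243.3 231.7] [0.5242 0.281  0.056 ]
```

View pics/w2.png

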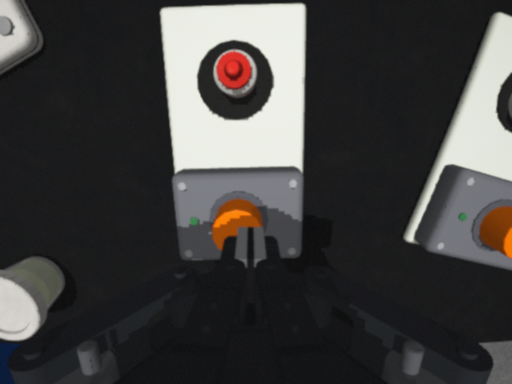

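The fingertips sit just over the red cap, slightly right of centre (tip column 250, cap about 237). I'll shift 6 mm left and press.

Call:
jog_arm --commands '[{"dp":[0,-0.15,0],"rotation":[0,0,0]},{"dp":[0,0,0.2],"rotation":[0,0,0]},{"dp":[0,0,0.2],"rotation":[0,0,0]},{"dp":[0,0,0.1],"rotation":[0,0,0]},{"dp":[0,0,0.1],"rotation":[0,0,0]},{"dp":[0,0,0.1],"rotation":[0,0,0]},{"dp":[0,0,0],"rotation":[0,0,0]},{"dp":[0,0,0],"rotation":[0,0,0]},{"dp":[0,0,0],"rotation":[0,0,0]}]'

```text
time: 5.52
ee_pos: [0.5238, 0.2838, 0.0605]
ee_rot: [-0.0, 1.0, -0.0, 0.0]
contact_force: [0.4, 1.2, 2.6]
width: 0.0001
grip_force: 1.2
```

Call:
jog_arm --commands '[{"dp":[0,0,0.05],"rotation":[0,0,0]},{"dp":[0,0,0.05],"rotation":[0,0,0]},{"dp":[0,0,0],"rotation":[0,0,0]},{"dp":[0,0,0],"rotation":[0,0,0]},{"dp":[0,0,0],"rotation":[0,0,0]}]'

```text
time: 5.93
ee_pos: [0.5238, 0.2838, 0.0567]
ee_rot: [-0.0, 1.0, -0.0, 0.0]
contact_force: [-0.3, 1.6, 6.4]
width: 0.0004
grip_force: 3.1
```

Call:
jog_arm --commands '[{"dp":[0,0,-0.3],"rotation":[0,0,0]},{"dp":[0,0,-0.7],"rotation":[0,0,0]},{"dp":[0,0,-0.9],"rotation":[0,0,0]},{"dp":[0,0,-0.9],"rotation":[0,0,0]},{"dp":[-0.7,0,-0.6],"rotation":[0,0,0]},{"dp":[-0.6,0,-0.3],"rotation":[0,0,0]},{"dp":[0,0,0],"rotation":[0,0,0]},{"dp":[0,0,0],"rotation":[0,0,0]}]'

```text
time: 6.6
ee_pos: [0.471, 0.2831, 0.2054]
ee_rot: [0.001, 1.0, 0.0, 0.001]
contact_force: [0.4, 0.4, -1.0]
width: -0.0002
grip_force: 0.0
```

```bash
python3 -c "
from h import *
look('red','w3')
w=cv2.imread('pics/w3.png'); cv2.imwrite('pics/w3c.png',cv2.resize(w[40:220,170:490],None,fx=2.4,fy=2.4))"
```

```text
6.6 [0.47098072 0.2830606  0.2054159 ] [ 0.40075711  0.40695881 -1.00755283] [[1.0, 0.0008, 0.0015], [0.0008, -1.0, -0.0013], [0.0015, 0.0013, -1.0]]
blob [233 114  32  32 798] [248.4 129.8] [0.5244 0.2829 0.056 ]
blob [ 413  122   41   33 1072] [433.4 137.5] [0.518  0.1011 0.056 ]
net 0.58 [248.2 127. ] [0.5273 0.2828 0.056 ]
```

View pics/w3c.png

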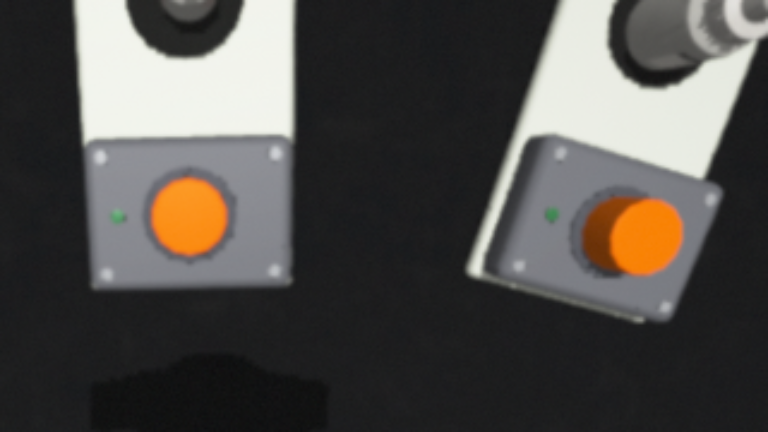

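The red key looks lower than the white one, and the 6.4 N I read means it reached its stop. On to green.

Call:
jog_arm --commands '[{"dp":[0,0.96,0],"rotation":[0,0,0]},{"dp":[0,0.96,0],"rotation":[0,0,0]},{"dp":[0,0.96,0],"rotation":[0,0,0]},{"dp":[0,0.96,0],"rotation":[0,0,0]},{"dp":[0,0.96,0],"rotation":[0,0,0]},{"dp":[0,0.96,0],"rotation":[0,0,0]},{"dp":[0,0.96,0],"rotation":[0,0,0]},{"dp":[0,0.96,0],"rotation":[0,0,0]},{"dp":[0,0.96,0],"rotation":[0,0,0]},{"dp":[0,0.96,0],"rotation":[0,0,0]},{"dp":[0,0.96,0],"rotation":[0,0,0]},{"dp":[0,0.96,0],"rotation":[0,0,0]},{"dp":[0,0.96,0],"rotation":[0,0,0]},{"dp":[0,0.96,0],"rotation":[0,0,0]},{"dp":[0,0.96,0],"rotation":[0,0,0]},{"dp":[-0.2,0,0],"rotation":[0,0,0]},{"dp":[0,0,0],"rotation":[0,0,0]},{"dp":[0,0,0],"rotation":[0,0,0]}]'

```text
time: 8.2
ee_pos: [0.4626, -0.2926, 0.203]
ee_rot: [-0.001, 1.0, -0.001, -0.001]
contact_force: [0.5, -0.5, -0.6]
width: 0.0001
grip_force: 0.0
```

```bash
python3 -c "
from h import *
look('green','w4')"
```

```text
8.2 [ 0.46263331 -0.29256756  0.20299083] [ 0.46025157 -0.5176886  -0.58530314] [[1.0, -0.0023, -0.0019], [-0.0023, -1.0, 0.002], [-0.0019, -0.002, -1.0]]
blob [236 115  34  34 872] [252.6 131.2] [ 0.5145 -0.2946  0.056 ]
blob [  57  156   41   34 1004] [ 76.8 172.3] [ 0.475  -0.1171  0.056 ]
```

View pics/w4.png

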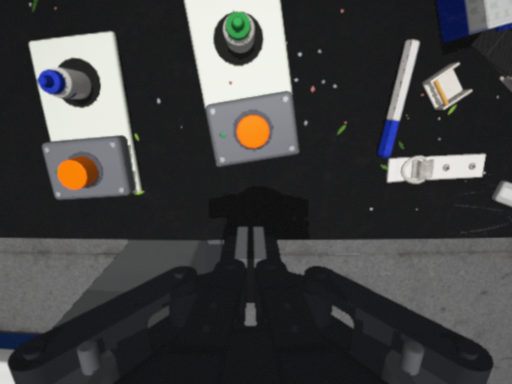

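The green-capped stand's key is at (253,131). Lining up and pressing.

Call:
jog_arm --commands '[{"dp":[0.63,0.03,0],"rotation":[0,0,0]},{"dp":[0.63,0.02,0],"rotation":[0,0,0]},{"dp":[0,0,0.8],"rotation":[0,0,0]},{"dp":[0,0,0.8],"rotation":[0,0,0]},{"dp":[0,0,0.8],"rotation":[0,0,0]},{"dp":[0,0,0.5],"rotation":[0,0,0]},{"dp":[0,0,0.2],"rotation":[0,0,0]},{"dp":[0,0,0.1],"rotation":[0,0,0]},{"dp":[0,0,0.1],"rotation":[0,0,0]},{"dp":[0,0,0.1],"rotation":[0,0,0]},{"dp":[0,0,0.1],"rotation":[0,0,0]},{"dp":[0,0,0],"rotation":[0,0,0]},{"dp":[0,0,0],"rotation":[0,0,0]},{"dp":[0,0,0],"rotation":[0,0,0]}]'

```text
time: 9.47
ee_pos: [0.5148, -0.2947, 0.0653]
ee_rot: [0.0, 1.0, -0.0, 0.001]
contact_force: [1.1, 0.7, 1.4]
width: 0.0001
grip_force: 1.0
```

Call:
jog_arm --commands '[{"dp":[0,0,0.1],"rotation":[0,0,0]},{"dp":[0,0,0.07],"rotation":[0,0,0]},{"dp":[0,0,0.05],"rotation":[0,0,0]},{"dp":[0,0,0],"rotation":[0,0,0]},{"dp":[0,0,0],"rotation":[0,0,0]},{"dp":[0,0,0],"rotation":[0,0,0]}]'

```text
time: 9.97
ee_pos: [0.5148, -0.2949, 0.0562]
ee_rot: [0.0, 1.0, -0.0, 0.001]
contact_force: [1.0, 0.4, 7.3]
width: 0.0001
grip_force: 3.4
```

Call:
jog_arm --commands '[{"dp":[0,0,-0.3],"rotation":[0,0,0]},{"dp":[0,0,-0.7],"rotation":[0,0,0]},{"dp":[0,0,-0.9],"rotation":[0,0,0]},{"dp":[0,0,-0.9],"rotation":[0,0,0]},{"dp":[0,0,-0.8],"rotation":[0,0,0]},{"dp":[-0.45,-0.9,0],"rotation":[0,0,0]},{"dp":[-0.45,-0.9,0],"rotation":[0,0,0]},{"dp":[-0.45,-0.9,0],"rotation":[0,0,0]},{"dp":[-0.45,-0.9,0],"rotation":[0,0,0]},{"dp":[-0.4,-0.85,0],"rotation":[0,0,0]},{"dp":[0,0,0],"rotation":[0,0,0]},{"dp":[0,0,0],"rotation":[0,0,0]}]'

```text
time: 10.97
ee_pos: [0.4244, -0.1154, 0.1997]
ee_rot: [0.001, 1.0, 0.001, -0.001]
contact_force: [0.7, -0.4, 0.8]
width: 0.0003
grip_force: 0.0
```

```bash
python3 -c "
from h import *
look('blue','w5')"
```

```text
10.9667 [ 0.42441086 -0.115356    0.19967317] [ 0.70894831 -0.40350665  0.77973569] [[1.0, 0.0026, -0.0015], [0.0026, -1.0, -0.0013], [-0.0015, 0.0013, -1.0]]
blob [  10   72   45   34 1251] [31.4 88.7] [0.5182 0.0862 0.056 ]
blob [415  76  37  34 987] [433.1  92.6] [ 0.5135 -0.288   0.056 ]
blob [230 118  33  34 888] [246.  134.8] [ 0.4736 -0.1141  0.056 ]
net 0.93 [244.  135.9] [ 0.4732 -0.113   0.056 ]
```

View pics/w5.png

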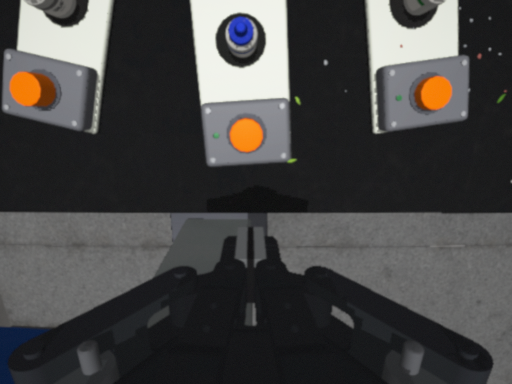

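The blue key is at (246,135). The green key at (433,93) sits visibly lower than the white one, so it stayed down. Pressing blue.

Call:
jog_arm --commands '[{"dp":[0.61,-0.03,0],"rotation":[0,0,0]},{"dp":[0.6,0,0],"rotation":[0,0,0]},{"dp":[0,0,0.8],"rotation":[0,0,0]},{"dp":[0,0,0.8],"rotation":[0,0,0]},{"dp":[0,0,0.8],"rotation":[0,0,0]},{"dp":[0,0,0.5],"rotation":[0,0,0]},{"dp":[0,0,0.2],"rotation":[0,0,0]},{"dp":[0,0,0.1],"rotation":[0,0,0]},{"dp":[0,0,0.1],"rotation":[0,0,0]},{"dp":[0,0,0.1],"rotation":[0,0,0]},{"dp":[0,0,0.1],"rotation":[0,0,0]},{"dp":[0,0,0],"rotation":[0,0,0]},{"dp":[0,0,0],"rotation":[0,0,0]},{"dp":[0,0,0],"rotation":[0,0,0]}]'

```text
time: 12.23
ee_pos: [0.4752, -0.1158, 0.0603]
ee_rot: [0.0, 1.0, -0.0, 0.001]
contact_force: [0.0, -1.5, 2.1]
width: -0.0002
grip_force: 1.3
```

Call:
jog_arm --commands '[{"dp":[0,0,0.05],"rotation":[0,0,0]},{"dp":[0,0,0.05],"rotation":[0,0,0]},{"dp":[0,0,0],"rotation":[0,0,0]},{"dp":[0,0,0],"rotation":[0,0,0]},{"dp":[0,0,0],"rotation":[0,0,0]}]'

```text
time: 12.65
ee_pos: [0.4753, -0.1158, 0.0561]
ee_rot: [0.0, 1.0, -0.0, 0.001]
contact_force: [-0.6, -1.9, 6.5]
width: -0.0001
grip_force: 3.4
```

Call:
jog_arm --commands '[{"dp":[0,0,-0.3],"rotation":[0,0,0]},{"dp":[0,0,-0.7],"rotation":[0,0,0]},{"dp":[0,0,-0.9],"rotation":[0,0,0]},{"dp":[0,0,-0.9],"rotation":[0,0,0]},{"dp":[0,0,-0.8],"rotation":[0,0,0]},{"dp":[-0.6,0,0],"rotation":[0,0,0]},{"dp":[-0.6,0,0],"rotation":[0,0,0]},{"dp":[0,0,0],"rotation":[0,0,0]},{"dp":[0,0,0],"rotation":[0,0,0]}]'

```text
time: 13.4
ee_pos: [0.4252, -0.115, 0.1999]
ee_rot: [0.0, 1.0, -0.0, -0.0]
contact_force: [0.4, -0.7, 0.3]
width: -0.0001
grip_force: 0.0
```

```bash
python3 -c "
from h import *
look('blue','w6')
a=capture('scene');cv2.imwrite('pics/e.png',cv2.resize(a[120:300,130:370,::-1],None,fx=3.3,fy=3.3,interpolation=2))"
```

```text
13.4 [ 0.42522963 -0.11503724  0.19991977] [ 0.393299   -0.66084122  0.26652907] [[1.0, -0.0007, -0.0002], [-0.0007, -1.0, -0.0008], [-0.0002, 0.0008, -1.0]]
blob [  11   74   44   34 1241] [32.3 90.6] [0.5178 0.0879 0.056 ]
blob [415  77  37  33 976] [432.8  93.1] [ 0.5141 -0.286   0.056 ]
blob [231 119  32  33 823] [246.3 135. ] [ 0.4745 -0.1126  0.056 ]
net 0.67 [244.5 137.3] [ 0.4731 -0.1107  0.056 ]
```

View pics/e.png

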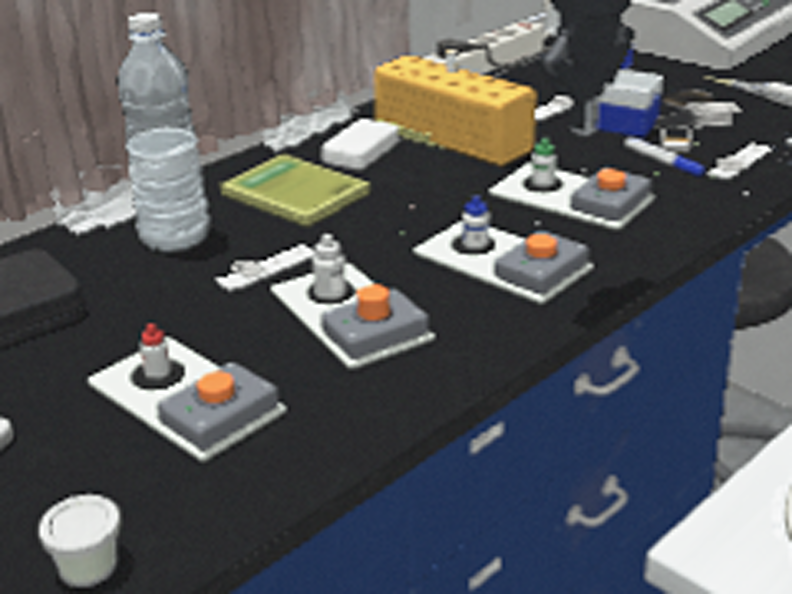

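View pics/w6.png

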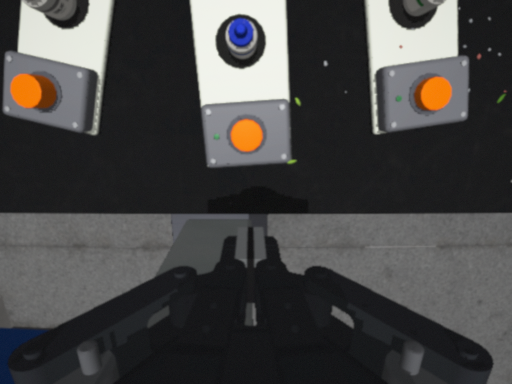

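The scene view shows the red (215,388), blue (541,246) and green (611,180) keys low. The white key (373,301) is still up, and the bottles and other items are where they were.

```bash
python3 -c "
from station import *
print(hand_in())"
```

```text
the job is handed in; nothing more can be done
None
```

I pressed the red, green and blue keys fully down in that order at 6–7 N each; the white key stayed up, nothing else looked moved in the last pictures, and I handed the job in with about 13.5 s used.

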